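# Lock a lino block in the cutting jig

### The job

Get the lino block ready for carving: with a fingertip, push it along the jig's board into the corner, so that it lies against both the side fence and the end stop. Then push the arm of the wooden cam lever round clockwise (seen from above) until the cam has locked the block tight. Only push: the block stays flat on the board and is never lifted, and the gouge, roller, ink jar and eraser beside the jig are left where they are.

Things in the scene. Friction and masses are not known exactly. Their poses are not given: they have to be found in the camera images.
- jig: Fixed plywood cutting board on rubber feet, 250 (x) x 260 (y) mm, top face 15 mm above the table. Origin: centre of the board, at table height; x points to the end stop, y to the side fence. Two brown strips 20 mm wide rise 13 mm above it: side fence along the left edge, cork face at y = +105 mm (x -100 to 80), giving 1 mm per 20 N; hard end stop at the far edge, face at x = +95 mm (y -10 to 105).
- corner_home (a point): Where the block's centre lies when the block is home in the corner, against both side fence and end stop: a point fixed to the jig at jig x = +25, y = +55 mm, 26 mm above the table; axes as the jig's.
- block_center (a point): Centre of the lino block, half-way up (26 mm above the table); axes along its sides. Loose wooden block faced with dark lino, 140 (x) x 100 (y) x 22 mm, 0.2 to 0.4 kg, flat on the jig's board, top 37 mm above the table; slides with 1 to 4 N. Starts 20 to 35 mm short of the end stop, 6 to 9 mm off the side fence, turned under 2 degrees.
- cam_pivot (a point): Upright bolt on which the cam lever turns: a point on its axis at jig x = +25, y = -27.5 mm, 27 mm above the table, half-way up the lever; axes as the jig's. The round cam here (radius 22 mm, centre 12 mm off the bolt, square to the arm) faces the block's right side.
- lever_end (a point): Point on the centre line of the cam lever's arm, 115 mm from the bolt's axis, half-way up; x axis outward along the arm. Lever: one piece of pale wood, 17 to 37 mm above the table; straight arm 20 mm wide from the bolt to its round end, which reaches 10 mm beyond this point.
- cam_lever (a joint): Angle of the cam lever (rad), growing clockwise seen from above, 0 to 2.35; starts at 0 to 0.5 (open). The arm's direction, counter-clockwise from jig x, is -0.94 minus this value; at 2.2 it points along jig -x, beside the block. The cam meets a block lying home at about 1.7 and is tightest at 2.2. It stays where left; turning takes 0.12 N m free, up to 1 N m tight.
- gouge_1: Bystander: lino gouge with a pear-shaped wooden handle, 112 mm long, lying on the table in front of the jig, on the robot's side; origin at its centre, at table height.
- brayer: Bystander: ink roller with a wooden handle, 164 x 79 x 31 mm, lying on the table left of the jig; origin at its centre, at table height.
- ink_black: Bystander: ink jar with a black lid, 48 mm across, 50 mm high, standing on the table beyond the end stop; origin at the centre of its underside.
- eraser: Bystander: eraser in a card sleeve, 43 x 19 x 13 mm, lying on the table right of the jig; origin at its centre, at table height.
There are look-alikes about, which are no part of the job. Leave any blue or turquoise look-alike of the part that bears block_center alone.

How it is judged:
By the outcome, as a careful person would: the job done as asked, in the order asked, and still so for the second after the job is handed in, with the robot touching nothing.
It also fails if it takes over 58 s, if anything falls off the work surface, if the arm or the gripper's body presses on something with over 40 N, if the wrist force passes 120 N, or if a joint passes its speed limit or range.

### The arm

A 6-joint arm with a two-finger parallel gripper is mounted at the origin on a cart in front of the work surface, level with it; the furniture and walls round the work are solid. World frame = base frame: x ahead of the robot, y to its left, z up, the work surface at z = 0. Lengths are in mm, angles in rad, forces in N, time in s.
With the tool pointing down it reaches from about 275 to 1000 mm from the base axis. Payload 8.4 kg.
Tool frame: the origin (TCP) lies midway between the tips of the shut fingers; the grasp point (between the pads) lies 19 mm behind it; z points along the fingers, y is the line along which they close (so a half turn about z gives the same grasp; the last joint's range is limited). The gripper opens to 85 mm and grips with 20 to 120 N. Pads are 22 mm wide; open, the fingers measure 114 mm over their backs; the gripper's body (76 mm by 85 mm) begins 54 mm behind the grasp point. The pads swing forward as they close: fully open they stand 13 mm farther back than shut.
Start: joints at [1.289, 0.353, 1.633, -0, 1.155, -0.002], TCP at [172.601, 600.697, 231.281] pointing down, gripper open.
Joint ranges: [-2.63, 2.63], [-0.92, 2.1], [0.06, 2.66], [-1.3, 4.44], [0, 2.69], [-3.02, 3.02]. Speed limits (rad/s): [2.22, 2.22, 2.79, 3.14, 3.14, 3.14].

### API

Orientations are given as [roll, pitch, yaw] about the fixed x, y, z axes, in that order (R = Rz(yaw) Ry(pitch) Rx(roll)).
In Python, from rig import monitor, imaging, r gives the robot as it stands.
- The arm moves only by the tool drive_tool, never from a script. Its argument "plan" is a list of rows, each an object of numbers: "x", "y", "z": the shift along the tool's x, y, z in units of 50 mm (1.0 is 50 mm); "ax", "ay", "az": the turn, a rotation vector about the tool's x, y, z in units of 6 degrees (1.0 is 6 degrees); "hand": the finger opening in mm, from 0 to 85.4. In form: [{"x": .., "y": .., "z": .., "ax": .., "ay": .., "az": .., "hand": ..}, ...]. A call has 1 to 8 rows; each row is the pose to reach, as a shift and turn from the pose commanded when the call began, along the tool's axes at that moment; what a row does not reach only later rows make up. A row lasts 1/10 s, in which the tool goes at most 50 mm and 8.59 degrees, less where a joint would pass 70% of its speed; a pose out of reach is approached as far as the arm can. A call with a gripper value outside its range is refused whole. The fingers move at their own pace and stop on an object; "grip_force" is the grip in N (left out, the last holds). Time passes only in rows, so rows that repeat a pose let the fingers close. It gives the time, the measured TCP pose, the force, the opening and the grip force at its end, in the units of the state.
- monitor.sense(): the state, without advancing time (a new reading comes with each control period).
- imaging.grab_frame(name): name is "scene" or "top" or "wrist"; returns the picture (384x512x3 uint8, red, green, blue); there is no depth.
- imaging.camera_info(name): a dict with "mtx" (3x3 intrinsics, pixels), "R" (3x3) and "t" (3): a world point X has camera coordinates R X + t. Camera axes: x right, y down, z forward; pixel columns grow to the right and rows downward; lengths in mm; the calibration is good to about 2 mm. A picture is of the moment at which its call begins: read the wrist's pose just before it. camera_info takes no time and is no camera call; for the wrist camera it gives the pose at the moment of the call.
- r.sign_off(): hands the job in; it is judged then, once.
The state is a dict: "clock": time; "qpos": joint angles; "qvel": joint speeds; "joint_efforts": joint torques, N m; "eef_pos": TCP position; "tcp_rot": TCP orientation; "contact_force": force on the tool from outside, world axes, zero at the start; "wrist_torque": the same for the moment, N m; "opening": opening from 0.0 (shut) to 1.0 (fully open); "grasp_force": force on a finger pad.
Only numpy, scipy, OpenCV 4.12 (cv2) and the standard library are available. Lean on these libraries where they do the work, as an engineer would, in place of code of your own. Each camera call takes 0.05 s, during which the arm holds its last target. There are 200 camera calls.

## Working session

There is one attempt and no reset: what is moved stays moved. The work goes in short steps, Python scripts to look and compute and a tool call to move; the robot and the scene stay as the last step left them, time stands still between calls to the robot, and variables do not carry over. Pictures are saved under pics/ and viewed, at most 10 in all, crops included, and the job is handed in when it is done.

Besides the shell and the picture viewer there is one more tool, called as name(argument=value, ...), one argument or row to a line, values as JSON. drive_tool: Moves the arm, as the interface text tells. Its arguments: {"type":"object","properties":{"plan":{"type":"array","items":{"type":"object","properties":{"x":{"type":"number"},"y":{"type":"number"},"z":{"type":"number"},"ax":{"type":"number"},"ay":{"type":"number"},"az":{"type":"number"},"hand":{"type":"number"}}}},"grip_force":{"type":"number"}},"required":["plan"]}

```bash
ls; mkdir -p pics; python3 - <<'E'
from rig import monitor, imaging, r
import cv2
s=monitor.sense(); print(s)
for n in ["top","scene"]:
    im=imaging.grab_frame(n); cv2.imwrite(f"pics/{n}0.png",im[:,:,::-1])
    c=imaging.camera_info(n); print(n,c)
E
```

```text
pics
{'clock': 0.0, 'qpos': array([ 1.28859620e+00,  3.53660374e-01,  1.63414987e+00, -5.76129085e-06,
        1.15519805e+00, -2.39612631e-03]), 'qvel': array([-1.64163733e-03, -1.09174009e-03, -9.06528725e-05,  2.23663036e-04,
        1.21374395e-03,  3.64216728e-04]), 'joint_efforts': array([ 3.16533449e-03, -6.05267000e+01, -3.42073345e+01,  3.25371839e-04,
        9.30694048e-03, -3.93612993e-05]), 'eef_pos': array([172.46870817, 600.22718574, 230.54731577]), 'tcp_rot': array([-3.14017700e+00,  1.87549458e-06,  2.86179098e+00]), 'contact_force': array([-0.39478006,  0.62938799, -0.94414084]), 'wrist_torque': array([-0.00957326,  0.00972186,  0.05744825]), 'grasp_force': 0.0, 'opening': 0.9997807327171523}
top {'mtx': array([[497.45477269,   0.        , 244.46727093],
       [  0.        , 497.45477269, 180.08147368],
       [  0.        ,   0.        ,   1.        ]]), 'R': array([[ 0.02890919, -0.99954068,  0.0090936 ],
       [-0.99421147, -0.02969445, -0.10325598],
       [ 0.10347858, -0.00605592, -0.99461325]]), 't': array([  37.20086359,  563.84278461, 1655.31043985])}
scene {'mtx': array([[405.23569045,   0.        , 259.19279591],
       [  0.        , 405.23569045, 192.9155809 ],
       [  0.        ,   0.        ,   1.        ]]), 'R': array([[ 0.88641735, -0.46250604, -0.01877326],
       [-0.3702307 , -0.68405628, -0.62848726],
       [ 0.27783719,  0.56405245, -0.7775933 ]]), 't': array([-463.88551651,  282.30582893,  845.91885907])}
```

```bash
python3 - <<'E'
import cv2
a=cv2.imread("pics/top0.png"); cv2.imwrite("pics/top0c.png",cv2.resize(a,(800,600),interpolation=cv2.INTER_CUBIC))
E
```

```text
(no output)
```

View pics/top0c.png

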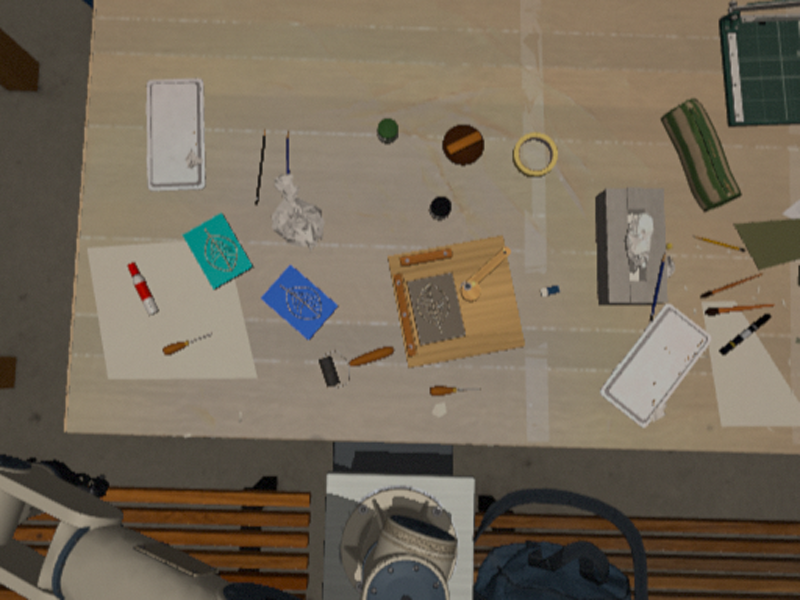

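View pics/scene0.png

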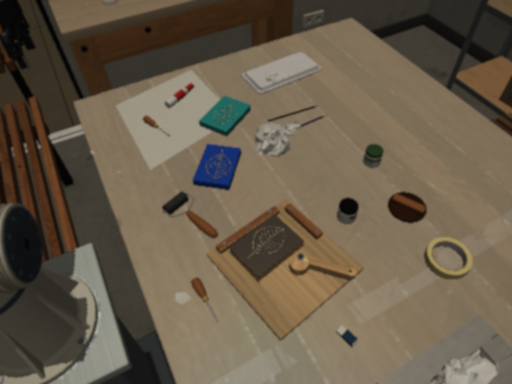

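The top view shows the jig around display (456,302), with the side fence on the left and the end stop at the top. The dark block is at about (437,310) and the pale lever points up and right from its bolt at about (470,290). The turquoise and blue look-alikes, brayer, gouge, jar and eraser are clear of it. Next I'll get the rough jig pose, then take a closer wrist view.

```bash
cat > h.py <<'E'
import numpy as np, cv2
from rig import monitor, imaging
def ray(c,px,z):
    K,R,t=c["mtx"],c["R"],c["t"]; px=np.atleast_2d(px).astype(float)
    d=(np.linalg.inv(K)@np.c_[px,np.ones(len(px))].T).T@R; o=-R.T@t
    return o+d*((z-o[2])/d[:,2])[:,None]
def proj(c,X):
    q=(c["R"]@np.atleast_2d(X).T).T+c["t"]; q=(c["mtx"]@q.T).T; return q[:,:2]/q[:,2:]
E
python3 - <<'E'
from h import *
c=imaging.camera_info("top")
P=np.array([(388,257),(505,237),(524,346),(408,367)])*.64
X=ray(c,P,15); print(X.round(1)); print(X.mean(0)); d=X[0]-X[3]; print(np.arctan2(d[1],d[0]),np.linalg.norm(d),np.linalg.norm(X[0]-X[1]))
w=imaging.camera_info("wrist"); print(w); s=monitor.sense(); print("cam pos",-w["R"].T@w["t"])
E
```

```text
[[ 618.1   42.    15. ]
 [ 670.2 -214.2   15. ]
 [ 432.2 -258.5   15. ]
 [ 379.7   -7.9   15. ]]
[ 525.05584219 -109.63925396   15.        ]
0.20654004658509512 243.55319624479816 261.4748241144788
{'mtx': array([[274.14264239,   0.        , 252.84788213],
       [  0.        , 274.14264239, 191.16082958],
       [  0.        ,   0.        ,   1.        ]]), 'R': array([[ 0.27663951,  0.96097249, -0.00156526],
       [ 0.91223621, -0.26209674,  0.31484981],
       [ 0.30215176, -0.08852778, -0.94914021]]), 't': array([-623.73549699,  -41.77781029,  379.94704051])}
cam pos [ 95.85944856 622.07869655 372.80044347]
```

drive_tool(
  plan=[
    {"x":-0.3,"y":-0.3},
    {"x":-0.8,"y":-0.9},
    {"x":-1.4,"y":-1.5},
    {"x":-2.0,"y":-2.2},
    {"x":-2.6,"y":-2.9},
    {"x":-3.3,"y":-3.6},
    {"x":-4.0,"y":-4.3},
    {"x":-4.6,"y":-5.0,"hand":0},
  ],
)

```text
invalid input
```

drive_tool(
  plan=[
    {"x":-0.7,"y":-0.7,"az":-0.3,"hand":0},
    {"x":-1.4,"y":-1.4,"az":-1,"hand":0},
    {"x":-2.1,"y":-2.1,"az":-1.8,"hand":0},
    {"x":-2.8,"y":-2.8,"az":-2.6,"hand":0},
    {"x":-3.5,"y":-3.5,"az":-3.4,"hand":0},
    {"x":-4.2,"y":-4.2,"az":-4,"hand":0},
    {"x":-4.9,"y":-4.9,"az":-4.4,"hand":0},
    {"x":-5.5,"y":-5.5,"z":0.2,"az":-4.6,"hand":0},
  ],
)

```text
invalid input
```

drive_tool(
  plan=[
    {"x":-0.3,"y":-0.3,"z":0,"ax":0,"ay":0,"az":0,"hand":0},
    {"x":-0.8,"y":-0.9,"z":0,"ax":0,"ay":0,"az":0,"hand":0},
    {"x":-1.4,"y":-1.5,"z":0,"ax":0,"ay":0,"az":0,"hand":0},
    {"x":-2.0,"y":-2.2,"z":0,"ax":0,"ay":0,"az":0,"hand":0},
    {"x":-2.6,"y":-2.9,"z":0,"ax":0,"ay":0,"az":0,"hand":0},
    {"x":-3.3,"y":-3.6,"z":0,"ax":0,"ay":0,"az":0,"hand":0},
    {"x":-4.0,"y":-4.3,"z":0,"ax":0,"ay":0,"az":0,"hand":0},
    {"x":-4.6,"y":-5.0,"z":0,"ax":0,"ay":0,"az":0,"hand":0},
  ],
)

```text
clock: 0.9
eef_pos: [325.2, 295.0, 231.2]
tcp_rot: [3.142, 0.0, 2.862]
contact_force: [0.5, -0.1, 0.1]
opening: 0.002
grasp_force: 0.0
```

drive_tool(
  plan=[
    {"x":-0.6,"y":-0.6,"z":0,"ax":0,"ay":0,"az":-0.3,"hand":0},
    {"x":-1.3,"y":-1.3,"z":0,"ax":0,"ay":0,"az":-1,"hand":0},
    {"x":-2.0,"y":-2.0,"z":0,"ax":0,"ay":0,"az":-1.8,"hand":0},
    {"x":-2.7,"y":-2.7,"z":0,"ax":0,"ay":0,"az":-2.6,"hand":0},
    {"x":-3.4,"y":-3.4,"z":0.1,"ax":0,"ay":0,"az":-3.4,"hand":0},
    {"x":-4.1,"y":-4.1,"z":0.2,"ax":0,"ay":0,"az":-4,"hand":0},
    {"x":-4.8,"y":-4.8,"z":0.3,"ax":0,"ay":0,"az":-4.4,"hand":0},
    {"x":-5.5,"y":-5.5,"z":0.4,"ax":0,"ay":0,"az":-4.6,"hand":0},
  ],
)

```text
clock: 1.7
eef_pos: [513.5, -45.5, 211.0]
tcp_rot: [3.141, -0.0, -2.938]
contact_force: [0.6, 0.1, -0.0]
opening: 0.002
grasp_force: 0.0
```

drive_tool(
  plan=[
    {"x":-0.1,"y":-0.6,"z":0.1,"ax":0,"ay":0,"az":0,"hand":0},
    {"x":-0.2,"y":-1.1,"z":0.2,"ax":0,"ay":0,"az":0,"hand":0},
    {"x":-0.2,"y":-1.3,"z":0.2,"ax":0,"ay":0,"az":0,"hand":0},
    {"x":-0.2,"y":-1.3,"z":0.2,"ax":0,"ay":0,"az":0,"hand":0},
  ],
)

```text
clock: 2.1
eef_pos: [535.5, -105.8, 200.9]
tcp_rot: [3.141, -0.001, -2.941]
contact_force: [0.5, 0.7, -0.3]
opening: -0.0
grasp_force: 0.0
```

```bash
python3 - <<'E'
from h import *
import pickle
c=imaging.camera_info("wrist"); im=imaging.grab_frame("wrist"); cv2.imwrite("pics/w1raw.png",im[:,:,::-1]); pickle.dump(c,open("c1.pkl","wb"))
cv2.imwrite("pics/w1.png",cv2.resize(im[:,:,::-1],(800,600),interpolation=cv2.INTER_CUBIC)); print(monitor.sense()["contact_force"])
E
```

```text
[-0.56329783 -0.11607935 -0.91165878]
```

View pics/w1.png

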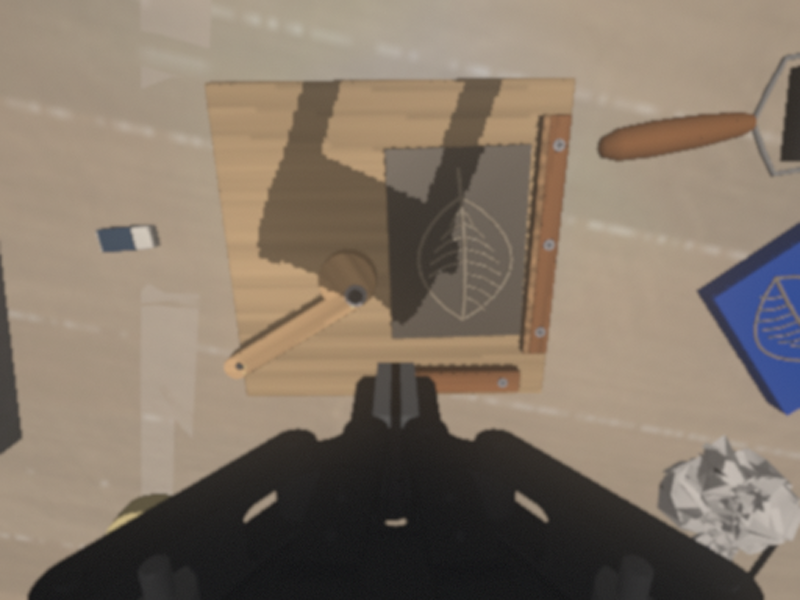

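The wrist view (display pixels) shows:
- **Board corners:** (207,83), (575,79), (247,394), (543,390).
- **Block top:** (385,150), (532,144), (522,337), (393,339).
- **Lever:** bolt at (356,296), arm end hole at (238,367).

The block is still off both the fence and the stop.

```bash
python3 - <<'E'
from h import *
import pickle
from scipy.optimize import least_squares
c=pickle.load(open("c1.pkl","rb")); S=lambda a:(np.array(a,float)+.5)*.64-.5
rot=lambda a:np.array([[np.cos(a),-np.sin(a)],[np.sin(a),np.cos(a)]])
def fit(pts,loc,z):
    X=ray(c,S(pts),z)[:,:2]; loc=np.array(loc,float)
    f=lambda p:((rot(p[2])@loc.T).T+p[:2]-X).ravel()
    s=least_squares(f,[525,-110,.2]); return s.x,s.fun.reshape(-1,2).round(1)
J,res=fit([(207,83),(575,79),(247,394),(543,390)],[(-125,-130),(-125,130),(125,-130),(125,130)],15); print("jig",J,res)
B,res=fit([(385,150),(532,144),(522,337),(393,339)],[(-70,-50),(-70,50),(70,50),(70,-50)],37); print("block",B,res)
tj=lambda X:(rot(-J[2])@(np.array(X)[:2]-J[:2]))
print("block in jig",tj(B[:2]),B[2]-J[2])
b=ray(c,S([(356,296)]),40)[0]; e=ray(c,S([(238,367)]),37)[0]
print("bolt",tj(b),"end",tj(e)); d=tj(e)-np.array([25,-27.5]); print(np.hypot(*d),"lever",-.94-np.arctan2(d[1],d[0]))
# strips
for p in [(543,116),(523,352),(570,116),(546,353),(519,390),(519,368)]: print(p,tj(ray(c,S([p]),28)[0]))
np.save("J.npy",J)
E
```

```text
jig [ 5.28207853e+02 -1.10201688e+02  2.11604442e-01] [[-2.2 -3.5]
 [-3.9  2. ]
 [ 2.8 -0.6]
 [ 3.2  2.2]]
block [ 5.10466515e+02 -6.56387680e+01  2.36385033e-01] [[-0.1 -0.3]
 [-0.2  0.8]
 [-0.8 -0.5]
 [ 1.1 -0. ]]
block in jig [-7.98612271 47.29514502] 0.024780590810719677
bolt [ 25.78756015 -27.68847946] end [  84.91839271 -124.16655058]
113.73054024818306 lever 0.07591171211415104
(543, 116) [-97.23483413 103.28171954]
(523, 352) [ 78.73551571 104.07137833]
(570, 116) [-97.01722648 121.60829703]
(546, 353) [ 79.83952173 122.73362823]
(519, 390) [113.503395   103.57790461]
(519, 368) [ 93.09029731 101.97264406]
```

drive_tool(
  plan=[
    {"x":0.4,"y":0.2,"z":0.3,"ax":0,"ay":0,"az":0,"hand":0},
    {"x":0.9,"y":0.4,"z":0.8,"ax":0,"ay":0,"az":0,"hand":0},
    {"x":1.5,"y":0.6,"z":1.4,"ax":0,"ay":0,"az":0,"hand":0},
    {"x":2.0,"y":0.8,"z":2.0,"ax":0,"ay":0,"az":0,"hand":0},
    {"x":2.3,"y":0.95,"z":2.6,"ax":0,"ay":0,"az":0,"hand":0},
    {"x":2.3,"y":0.95,"z":3.1,"ax":0,"ay":0,"az":0,"hand":0},
    {"x":2.3,"y":0.95,"z":3.5,"ax":0,"ay":0,"az":0,"hand":0},
    {"x":2.3,"y":0.95,"z":3.56,"ax":0,"ay":0,"az":0,"hand":0},
  ],
)

```text
clock: 2.95
eef_pos: [412.0, -80.2, 22.1]
tcp_rot: [3.14, -0.003, -2.938]
contact_force: [0.7, -0.1, 1.8]
opening: -0.001
grasp_force: 0.0
```

```bash
cat > j.py <<'E'
from h import *
J=np.load("J.npy")
def st():
    s=monitor.sense(); c,n=np.cos(J[2]),np.sin(J[2]); R=np.array([[c,n],[-n,c]])
    print("t",s["clock"],"jig",(R@(s["eef_pos"][:2]-J[:2])).round(1),"z",s["eef_pos"][2].round(1),"F",(R@s["contact_force"][:2]).round(1),s["contact_force"][2].round(1),"yaw",(s["tcp_rot"][2]%6.2832-np.pi-J[2]).round(3))
if __name__=="__main__": st()
E
python3 j.py
```

```text
t 2.95 jig [-107.3   53.8] z 22.1 F [ 0.6 -0.2] 1.8 yaw -0.008
```

drive_tool(
  plan=[
    {"x":-0.15,"y":-0.03,"z":0,"ax":0,"ay":0,"az":0,"hand":0},
    {"x":-0.26,"y":-0.05,"z":0,"ax":0,"ay":0,"az":0,"hand":0},
    {"x":-0.36,"y":-0.05,"z":0,"ax":0,"ay":0,"az":0,"hand":0},
    {"x":-0.46,"y":-0.05,"z":0,"ax":0,"ay":0,"az":0,"hand":0},
    {"x":-0.56,"y":-0.05,"z":0,"ax":0,"ay":0,"az":0,"hand":0},
    {"x":-0.66,"y":-0.05,"z":0,"ax":0,"ay":0,"az":0,"hand":0},
    {"x":-0.76,"y":-0.05,"z":0,"ax":0,"ay":0,"az":0,"hand":0},
    {"x":-0.86,"y":-0.05,"z":0,"ax":0,"ay":0,"az":0,"hand":0},
  ],
)

```text
clock: 3.75
eef_pos: [456.5, -75.3, 23.3]
tcp_rot: [3.142, -0.0, -2.94]
contact_force: [-1.6, 0.0, 0.4]
opening: 0.002
grasp_force: 0.8
```

```bash
python3 j.py
```

```text
t 3.75 jig [-62.7  49.2] z 23.3 F [-1.5  0.3] 0.4 yaw -0.01
```

drive_tool(
  plan=[
    {"x":-0.05,"y":0,"z":0,"ax":0,"ay":0,"az":0,"hand":0},
    {"x":-0.09,"y":0,"z":0,"ax":0,"ay":0,"az":0,"hand":0},
    {"x":-0.12,"y":0,"z":0,"ax":0,"ay":0,"az":0,"hand":0},
  ],
)

```text
clock: 4.05
eef_pos: [462.1, -74.1, 23.2]
tcp_rot: [3.142, -0.0, -2.94]
contact_force: [-1.5, -0.9, 0.5]
opening: -0.001
grasp_force: 0.8
```

```bash
python3 j.py
```

```text
t 4.05 jig [-57.   49.1] z 23.2 F [-1.7 -0.6] 0.5 yaw -0.01
```

drive_tool(
  plan=[
    {"x":-0.03,"y":0,"z":0,"ax":0,"ay":0,"az":0,"hand":0},
    {"x":-0.06,"y":0,"z":0,"ax":0,"ay":0,"az":0,"hand":0},
  ],
)

```text
clock: 4.25
eef_pos: [463.0, -73.7, 23.0]
tcp_rot: [3.141, -0.004, -2.939]
contact_force: [-10.5, -5.7, 7.6]
opening: 0.0
grasp_force: 5.7
```

```bash
python3 j.py
```

```text
t 4.25 jig [-56.1  49.4] z 23.0 F [-11.4  -3.3] 7.6 yaw -0.009
```

drive_tool(
  plan=[
    {"x":0.3,"y":0,"z":0,"ax":0,"ay":0,"az":0,"hand":0},
    {"x":0.5,"y":0,"z":-0.5,"ax":0,"ay":0,"az":0,"hand":0},
    {"x":0.3,"y":-0.1,"z":-1.1,"ax":0,"ay":0,"az":0,"hand":0},
    {"x":-0.4,"y":-0.6,"z":-1.2,"ax":0,"ay":0,"az":0,"hand":0},
    {"x":-1.1,"y":-1.1,"z":-1.2,"ax":0,"ay":0,"az":0,"hand":0},
    {"x":-1.8,"y":-1.6,"z":-1.2,"ax":0,"ay":0,"az":0,"hand":0},
    {"x":-2.4,"y":-1.85,"z":-1.2,"ax":0,"ay":0,"az":0,"hand":0},
    {"x":-2.4,"y":-1.85,"z":-1.2,"ax":0,"ay":0,"az":0,"hand":0},
  ],
)

```text
clock: 5.05
eef_pos: [605.2, -141.5, 83.7]
tcp_rot: [-3.14, 0.005, -2.94]
contact_force: [0.0, -0.5, -0.1]
opening: 0.002
grasp_force: 0.0
```

```bash
python3 - <<'E'
from j import *
import pickle
st()
c=imaging.camera_info("wrist"); im=imaging.grab_frame("wrist"); pickle.dump(c,open("c2.pkl","wb"))
cv2.imwrite("pics/w2.png",cv2.resize(im[:,:,::-1],(800,600),interpolation=cv2.INTER_CUBIC))
E
```

```text
t 5.05 jig [ 68.7 -46.8] z 83.7 F [-0.1 -0.5] -0.1 yaw -0.01
```

View pics/w2.png

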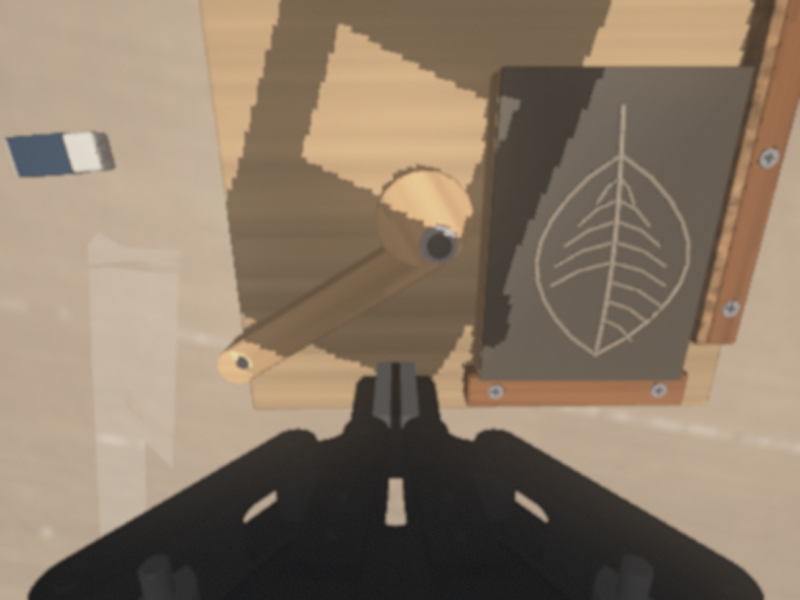

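The block now touches the end stop (bottom edge along display row 380) but still has a gap to the fence. The fingertip is over the free spot right of the block, between the lever and the stop.

drive_tool(
  plan=[
    {"x":0.03,"y":0,"z":0.4,"ax":0,"ay":0,"az":0,"hand":0},
    {"x":0.05,"y":0,"z":0.8,"ax":0,"ay":0,"az":0,"hand":0},
    {"x":0.05,"y":0,"z":1.15,"ax":0,"ay":0,"az":0,"hand":0},
    {"x":0.05,"y":0.1,"z":1.22,"ax":0,"ay":0,"az":0,"hand":0},
    {"x":0.05,"y":0.25,"z":1.22,"ax":0,"ay":0,"az":0,"hand":0},
    {"x":0.05,"y":0.4,"z":1.22,"ax":0,"ay":0,"az":0,"hand":0},
    {"x":0.05,"y":0.5,"z":1.22,"ax":0,"ay":0,"az":0,"hand":0},
    {"x":0.05,"y":0.58,"z":1.22,"ax":0,"ay":0,"az":0,"hand":0},
  ],
)

```text
clock: 5.9
eef_pos: [593.3, -111.7, 23.1]
tcp_rot: [-3.141, 0.001, -2.939]
contact_force: [0.9, -2.0, 1.1]
opening: -0.001
grasp_force: 0.7
```

```bash
python3 j.py
```

```text
t 5.9 jig [ 63.3 -15.1] z 23.1 F [ 0.4 -2.2] 1.1 yaw -0.009
```

drive_tool(
  plan=[
    {"x":0,"y":0.04,"z":0,"ax":0,"ay":0,"az":0,"hand":0},
    {"x":0,"y":0.08,"z":0,"ax":0,"ay":0,"az":0,"hand":0},
    {"x":0,"y":0.11,"z":0,"ax":0,"ay":0,"az":0,"hand":0},
  ],
)

```text
clock: 6.2
eef_pos: [592.1, -106.9, 22.5]
tcp_rot: [-3.141, 0.001, -2.94]
contact_force: [2.0, -0.9, 0.1]
opening: -0.0
grasp_force: 0.7
```

```bash
python3 j.py
```

```text
t 6.2 jig [ 63.2 -10.2] z 22.5 F [ 1.8 -1.3] 0.1 yaw -0.01
```

drive_tool(
  plan=[
    {"x":0,"y":0.03,"z":0,"ax":0,"ay":0,"az":0,"hand":0},
    {"x":0,"y":0.06,"z":0,"ax":0,"ay":0,"az":0,"hand":0},
  ],
)

```text
clock: 6.4
eef_pos: [591.7, -105.0, 22.5]
tcp_rot: [-3.14, 0.001, -2.939]
contact_force: [1.7, -11.8, 1.1]
opening: 0.0
grasp_force: 5.9
```

```bash
python3 j.py
```

```text
t 6.4 jig [63.2 -8.3] z 22.5 F [ -0.8 -11.9] 1.1 yaw -0.009
```

drive_tool(
  plan=[
    {"x":0,"y":-0.4,"z":0,"ax":0,"ay":0,"az":0,"hand":0},
    {"x":0,"y":-0.6,"z":-0.6,"ax":0,"ay":0,"az":0,"hand":0},
    {"x":0.6,"y":-0.6,"z":-1.1,"ax":0,"ay":0,"az":0,"hand":0},
    {"x":1.3,"y":-0.6,"z":-1.1,"ax":0,"ay":0,"az":0,"hand":0},
    {"x":1.8,"y":-0.6,"z":-0.9,"ax":0,"ay":0,"az":0,"hand":0},
    {"x":1.8,"y":-0.6,"z":-0.4,"ax":0,"ay":0,"az":0,"hand":0},
    {"x":1.8,"y":-0.6,"z":0,"ax":0,"ay":0,"az":0,"hand":0},
    {"x":1.8,"y":-0.5,"z":0,"ax":0,"ay":0,"az":0,"hand":0},
  ],
)

```text
clock: 7.2
eef_pos: [506.0, -146.1, 20.3]
tcp_rot: [3.14, -0.004, -2.941]
contact_force: [0.4, 0.4, 0.1]
opening: -0.001
grasp_force: 0.0
```

```bash
python3 j.py
```

```text
t 7.2 jig [-29.2 -30.4] z 20.3 F [0.5 0.3] 0.1 yaw -0.011
```

drive_tool(
  plan=[
    {"x":0,"y":0.12,"z":0,"ax":0,"ay":0,"az":0,"hand":0},
    {"x":0,"y":0.22,"z":0,"ax":0,"ay":0,"az":0,"hand":0},
    {"x":0,"y":0.29,"z":0,"ax":0,"ay":0,"az":0,"hand":0},
    {"x":0,"y":0.34,"z":0,"ax":0,"ay":0,"az":0,"hand":0},
    {"x":0,"y":0.38,"z":0,"ax":0,"ay":0,"az":0,"hand":0},
  ],
)

```text
clock: 7.7
eef_pos: [504.6, -127.6, 22.8]
tcp_rot: [-3.141, 0.001, -2.939]
contact_force: [1.1, -2.0, 0.5]
opening: 0.007
grasp_force: 0.6
```

```bash
python3 j.py
```

```text
t 7.7 jig [-26.8 -12.1] z 22.8 F [ 0.6 -2.2] 0.5 yaw -0.009
```

drive_tool(
  plan=[
    {"x":0,"y":0.04,"z":0,"ax":0,"ay":0,"az":0,"hand":0},
    {"x":0,"y":0.08,"z":0,"ax":0,"ay":0,"az":0,"hand":0},
    {"x":0,"y":0.1,"z":0,"ax":0,"ay":0,"az":0,"hand":0},
  ],
)

```text
clock: 8.0
eef_pos: [503.6, -123.6, 22.5]
tcp_rot: [-3.14, 0.001, -2.939]
contact_force: [-1.0, -9.8, 1.5]
opening: 0.002
grasp_force: 4.8
```

```bash
python3 j.py
```

```text
t 8.0 jig [-26.9  -7.9] z 22.5 F [-3.1 -9.4] 1.5 yaw -0.009
```

drive_tool(
  plan=[
    {"x":0,"y":-0.3,"z":0,"ax":0,"ay":0,"az":0,"hand":0},
    {"x":0.5,"y":-0.4,"z":-0.3,"ax":0,"ay":0,"az":0,"hand":0},
    {"x":1.1,"y":-0.2,"z":-0.6,"ax":0,"ay":0,"az":0,"hand":0},
    {"x":1.3,"y":0.4,"z":-0.6,"ax":0,"ay":0,"az":0,"hand":0},
    {"x":1.3,"y":0.9,"z":-0.5,"ax":0,"ay":0,"az":0,"hand":0},
    {"x":1.25,"y":1.2,"z":-0.1,"ax":0,"ay":0,"az":0,"hand":0},
    {"x":1.0,"y":1.2,"z":0,"ax":0,"ay":0,"az":0,"hand":0},
    {"x":0.8,"y":1.2,"z":0,"ax":0,"ay":0,"az":0,"hand":0},
  ],
)

```text
clock: 8.8
eef_pos: [453.1, -72.4, 21.9]
tcp_rot: [3.141, -0.0, -2.939]
contact_force: [0.7, -0.6, -0.0]
opening: -0.0
grasp_force: 0.0
```

```bash
python3 j.py
```

```text
t 8.8 jig [-65.5  52.7] z 21.9 F [ 0.6 -0.7] -0.0 yaw -0.009
```

drive_tool(
  plan=[
    {"x":-0.07,"y":0,"z":0,"ax":0,"ay":0,"az":0,"hand":0},
    {"x":-0.12,"y":0,"z":0,"ax":0,"ay":0,"az":0,"hand":0},
    {"x":-0.16,"y":0,"z":0,"ax":0,"ay":0,"az":0,"hand":0},
    {"x":-0.18,"y":0,"z":0,"ax":0,"ay":0,"az":0,"hand":0},
  ],
)

```text
clock: 9.2
eef_pos: [460.9, -70.7, 22.5]
tcp_rot: [-3.142, -0.0, -2.94]
contact_force: [-1.8, -0.7, 0.4]
opening: 0.002
grasp_force: 0.7
```

```bash
python3 j.py
```

```text
t 9.2 jig [-57.5  52.8] z 22.5 F [-1.9 -0.3] 0.4 yaw -0.01
```

drive_tool(
  plan=[
    {"x":-0.03,"y":0,"z":0,"ax":0,"ay":0,"az":0,"hand":0},
    {"x":-0.06,"y":0,"z":0,"ax":0,"ay":0,"az":0,"hand":0},
    {"x":-0.08,"y":0,"z":0,"ax":0,"ay":0,"az":0,"hand":0},
  ],
)

```text
clock: 9.5
eef_pos: [462.5, -69.7, 22.0]
tcp_rot: [3.141, -0.004, -2.939]
contact_force: [-9.5, -5.2, 5.5]
opening: -0.002
grasp_force: 5.0
```

```bash
python3 j.py
```

```text
t 9.5 jig [-55.8  53.4] z 22.0 F [-10.4  -3.1] 5.5 yaw -0.009
```

drive_tool(
  plan=[
    {"x":0.3,"y":0,"z":-0.1,"ax":0,"ay":0,"az":0,"hand":0},
    {"x":0.4,"y":-0.2,"z":-0.7,"ax":0,"ay":0,"az":0,"hand":0},
    {"x":0.0,"y":-0.8,"z":-1.2,"ax":0,"ay":0,"az":0,"hand":0},
    {"x":-0.7,"y":-1.4,"z":-1.2,"ax":0,"ay":0,"az":0,"hand":0},
    {"x":-1.4,"y":-2.0,"z":-1.2,"ax":0,"ay":0,"az":0,"hand":0},
    {"x":-2.1,"y":-2.5,"z":-1.2,"ax":0,"ay":0,"az":0,"hand":0},
    {"x":-2.8,"y":-2.8,"z":-1.2,"ax":0,"ay":0,"az":0,"hand":0},
    {"x":-3.2,"y":-2.8,"z":-1.2,"ax":0,"ay":0,"az":0,"hand":0},
  ],
)

```text
clock: 10.3
eef_pos: [652.2, -176.5, 82.9]
tcp_rot: [-3.14, 0.003, -2.941]
contact_force: [0.4, -0.1, -0.2]
opening: 0.001
grasp_force: 0.0
```

```bash
python3 - <<'E'
from j import *
st()
im=imaging.grab_frame("wrist"); print(imaging.camera_info("wrist"))
cv2.imwrite("pics/w3.png",cv2.resize(im[:,:,::-1],(800,600),interpolation=cv2.INTER_CUBIC))
E
```

```text
t 10.3 jig [107.3 -90.8] z 82.9 F [ 0.4 -0.2] -0.2 yaw -0.011
{'mtx': array([[274.14264239,   0.        , 252.84788213],
       [  0.        , 274.14264239, 191.16082958],
       [  0.        ,   0.        ,   1.        ]]), 'R': array([[-0.19938291,  0.97991897, -0.0022956 ],
       [ 0.92865999,  0.18970004,  0.31875463],
       [ 0.31278918,  0.0614224 , -0.94783449]]), 't': array([ 303.10806386, -569.43815439,   44.86889992])}
```

View pics/w3.png

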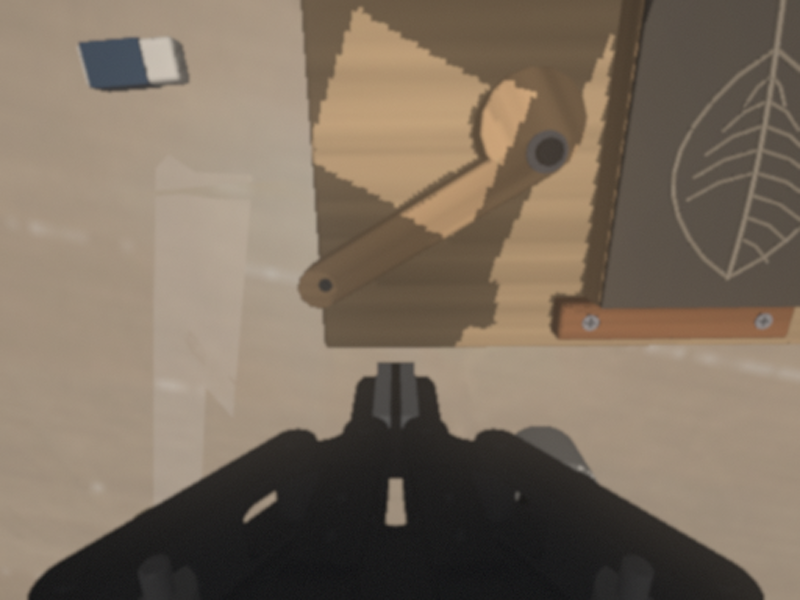

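The lever is still open: bolt at display (549,151), end hole (325,285). The block's front edge meets the end stop, and the jar is just visible behind the gripper at (545,440).

```bash
python3 - <<'E'
from j import *
c=imaging.camera_info("wrist"); S=lambda a:(np.array(a,float)+.5)*.64-.5
cs,n=np.cos(J[2]),np.sin(J[2]); R=np.array([[cs,n],[-n,cs]])
tj=lambda X:R@(X[:2]-J[:2])
print("end",tj(ray(c,S([(325,285)]),37)[0]),"bolt",tj(ray(c,S([(549,151)]),40)[0]))
print("jar",tj(ray(imaging.camera_info("top"),S([(440,207)]),50)[0]))
p0=np.array([107.3,-90.8])
def P(th,ex=0,r=95):
    a=-.94-th; u=np.array([np.cos(a),np.sin(a)]); m=np.array([-u[1],u[0]]); h=11*abs(m[0])+12.5*abs(m[1])
    return np.array([25,-27.5])+r*u+(10+h+ex)*m
for th in [0.08]+list(np.arange(.2,2.31,.1)):
    q=P(th); d=q-p0; print(round(th,2),q.round(0),"tool x,y",(-d[0]/50).round(2),(d[1]/50).round(2))
E
```

```text
end [  84.88750348 -122.84183255] bolt [ 27.99323401 -27.43352124]
jar [202.93104407   1.35199479]
0.08 [ 97. -95.] tool x,y 0.21 -0.08
0.2 [  88. -103.] tool x,y 0.39 -0.25
0.3 [  79. -109.] tool x,y 0.57 -0.37
0.4 [  70. -115.] tool x,y 0.75 -0.48
0.5 [  60. -119.] tool x,y 0.95 -0.56
0.6 [  49. -122.] tool x,y 1.16 -0.62
0.7 [  40. -124.] tool x,y 1.34 -0.66
0.8 [  32. -125.] tool x,y 1.51 -0.68
0.9 [  23. -125.] tool x,y 1.69 -0.69
1.0 [  14. -125.] tool x,y 1.87 -0.68
1.1 [   5. -124.] tool x,y 2.05 -0.66
1.2 [  -4. -122.] tool x,y 2.23 -0.61
1.3 [ -13. -118.] tool x,y 2.41 -0.55
1.4 [ -22. -114.] tool x,y 2.59 -0.47
1.5 [ -30. -109.] tool x,y 2.75 -0.37
1.6 [ -38. -103.] tool x,y 2.91 -0.25
1.7 [-46. -96.] tool x,y 3.06 -0.11
1.8 [-52. -88.] tool x,y 3.19 0.05
1.9 [-58. -80.] tool x,y 3.31 0.22
2.0 [-63. -70.] tool x,y 3.41 0.41
2.1 [-67. -61.] tool x,y 3.49 0.6
2.2 [-70. -50.] tool x,y 3.55 0.81
2.3 [-72. -42.] tool x,y 3.58 0.98
```

drive_tool(
  plan=[
    {"x":0,"y":0,"z":0.5,"ax":0,"ay":0,"az":0,"hand":0},
    {"x":0,"y":0,"z":1.0,"ax":0,"ay":0,"az":0,"hand":0},
    {"x":0,"y":0,"z":1.2,"ax":0,"ay":0,"az":0,"hand":0},
    {"x":0.1,"y":-0.04,"z":1.2,"ax":0,"ay":0,"az":0,"hand":0},
    {"x":0.21,"y":-0.08,"z":1.2,"ax":0,"ay":0,"az":0,"hand":0},
    {"x":0.3,"y":-0.16,"z":1.2,"ax":0,"ay":0,"az":0,"hand":0},
    {"x":0.39,"y":-0.25,"z":1.2,"ax":0,"ay":0,"az":0,"hand":0},
    {"x":0.48,"y":-0.31,"z":1.2,"ax":0,"ay":0,"az":0,"hand":0},
  ],
)

```text
clock: 11.15
eef_pos: [629.5, -195.3, 23.3]
tcp_rot: [-3.141, 0.001, -2.94]
contact_force: [0.5, 1.0, 1.2]
opening: -0.001
grasp_force: 0.7
```

```bash
python3 j.py
```

```text
t 11.15 jig [  81.1 -104.5] z 23.3 F [0.7 0.9] 1.2 yaw -0.01
```

drive_tool(
  plan=[
    {"x":0.18,"y":-0.12,"z":0,"ax":0,"ay":0,"az":0,"hand":0},
    {"x":0.37,"y":-0.21,"z":0,"ax":0,"ay":0,"az":0,"hand":0},
    {"x":0.57,"y":-0.28,"z":0,"ax":0,"ay":0,"az":0,"hand":0},
    {"x":0.77,"y":-0.33,"z":0,"ax":0,"ay":0,"az":0,"hand":0},
    {"x":0.95,"y":-0.36,"z":0,"ax":0,"ay":0,"az":0,"hand":0},
    {"x":1.12,"y":-0.37,"z":0,"ax":0,"ay":0,"az":0,"hand":0},
    {"x":1.3,"y":-0.37,"z":0,"ax":0,"ay":0,"az":0,"hand":0},
    {"x":1.48,"y":-0.36,"z":0,"ax":0,"ay":0,"az":0,"hand":0},
  ],
)

```text
clock: 11.95
eef_pos: [559.7, -227.2, 22.3]
tcp_rot: [-3.141, 0.0, -2.94]
contact_force: [1.8, 0.2, -0.3]
opening: 0.001
grasp_force: 0.7
```

```bash
python3 j.py
```

```text
t 11.95 jig [   6.2 -121. ] z 22.3 F [ 1.8 -0.1] -0.3 yaw -0.01
```

drive_tool(
  plan=[
    {"x":0.18,"y":0.03,"z":0,"ax":0,"ay":0,"az":0,"hand":0},
    {"x":0.36,"y":0.09,"z":0,"ax":0,"ay":0,"az":0,"hand":0},
    {"x":0.54,"y":0.16,"z":0,"ax":0,"ay":0,"az":0,"hand":0},
    {"x":0.71,"y":0.25,"z":0,"ax":0,"ay":0,"az":0,"hand":0},
    {"x":0.87,"y":0.36,"z":0,"ax":0,"ay":0,"az":0,"hand":0},
    {"x":1.03,"y":0.49,"z":0,"ax":0,"ay":0,"az":0,"hand":0},
  ],
)

```text
clock: 12.55
eef_pos: [504.2, -213.1, 22.3]
tcp_rot: [-3.141, 0.0, -2.94]
contact_force: [2.3, -0.4, 0.3]
opening: 0.002
grasp_force: 0.8
```

```bash
python3 j.py
```

```text
t 12.55 jig [-45.1 -95.6] z 22.3 F [ 2.2 -0.9] 0.3 yaw -0.01
```

drive_tool(
  plan=[
    {"x":0.07,"y":0.07,"z":0,"ax":0,"ay":0,"az":0,"hand":0},
    {"x":0.14,"y":0.15,"z":0,"ax":0,"ay":0,"az":0,"hand":0},
    {"x":0.2,"y":0.23,"z":0,"ax":0,"ay":0,"az":0,"hand":0},
    {"x":0.26,"y":0.31,"z":0,"ax":0,"ay":0,"az":0,"hand":0},
    {"x":0.32,"y":0.4,"z":0,"ax":0,"ay":0,"az":0,"hand":0},
    {"x":0.37,"y":0.49,"z":0,"ax":0,"ay":0,"az":0,"hand":0},
    {"x":0.42,"y":0.59,"z":0,"ax":0,"ay":0,"az":0,"hand":0},
  ],
)

```text
clock: 13.25
eef_pos: [480.4, -189.5, 22.9]
tcp_rot: [-3.139, 0.004, -2.939]
contact_force: [5.6, -5.0, 0.6]
opening: 0.002
grasp_force: 3.3
```

```bash
python3 j.py
```

```text
t 13.25 jig [-63.4 -67.5] z 22.9 F [ 4.4 -6. ] 0.6 yaw -0.009
```

drive_tool(
  plan=[
    {"x":0.04,"y":0.1,"z":0,"ax":0,"ay":0,"az":0,"hand":0},
    {"x":0.08,"y":0.2,"z":0,"ax":0,"ay":0,"az":0,"hand":0},
    {"x":0.11,"y":0.3,"z":0,"ax":0,"ay":0,"az":0,"hand":0},
    {"x":0.14,"y":0.38,"z":0,"ax":0,"ay":0,"az":0,"hand":0},
    {"x":0.14,"y":0.38,"z":0,"ax":0,"ay":0,"az":0,"hand":0},
  ],
)

```text
clock: 13.75
eef_pos: [468.5, -171.7, 22.7]
tcp_rot: [-3.14, 0.001, -2.939]
contact_force: [3.1, -3.5, 0.9]
opening: -0.004
grasp_force: 1.9
```

```bash
python3 j.py
```

```text
t 13.75 jig [-71.3 -47.6] z 22.7 F [ 2.3 -4.1] 0.9 yaw -0.009
```

drive_tool(
  plan=[
    {"x":0,"y":-0.2,"z":0,"ax":0,"ay":0,"az":0,"hand":0},
    {"x":0,"y":-0.6,"z":0,"ax":0,"ay":0,"az":0,"hand":0},
    {"x":0,"y":-0.8,"z":-0.6,"ax":0,"ay":0,"az":0,"hand":0},
    {"x":0,"y":-0.8,"z":-1.4,"ax":0,"ay":0,"az":0,"hand":0},
    {"x":-0.5,"y":-0.2,"z":-2.1,"ax":0,"ay":0,"az":0,"hand":0},
    {"x":-1.0,"y":0.3,"z":-2.8,"ax":0,"ay":0,"az":0,"hand":0},
    {"x":-1.6,"y":0.8,"z":-3.2,"ax":0,"ay":0,"az":0,"hand":0},
    {"x":-1.9,"y":1.1,"z":-3.2,"ax":0,"ay":0,"az":0,"hand":0},
  ],
)

```text
clock: 14.55
eef_pos: [552.7, -97.3, 185.8]
tcp_rot: [-3.14, 0.005, -2.939]
contact_force: [-0.2, -0.6, -0.8]
opening: 0.0
grasp_force: 0.0
```

```bash
python3 - <<'E'
from j import *
import pickle
st()
c=imaging.camera_info("wrist"); im=imaging.grab_frame("wrist"); pickle.dump(c,open("c4.pkl","wb"))
cv2.imwrite("pics/w4.png",cv2.resize(im[:,:,::-1],(800,600),interpolation=cv2.INTER_CUBIC))
E
```

```text
t 14.55 jig [26.7  7.4] z 185.8 F [-0.3 -0.6] -0.8 yaw -0.009
```

View pics/w4.png

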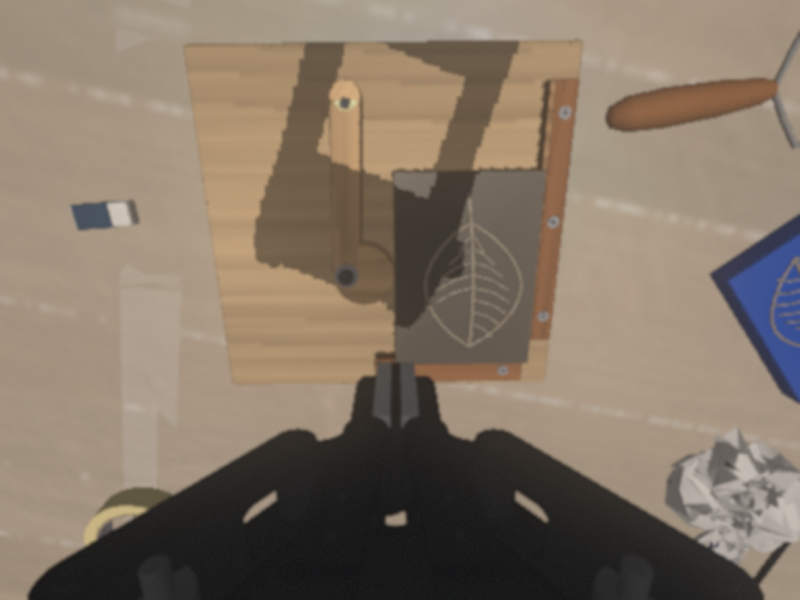

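The block now lies against the fence (right edge along display 547→527) and the end stop (row 362). The lever points along jig -x, from bolt (346,275) to end hole (344,102), with the cam pressed on the block. I'll check the numbers.

```bash
python3 - <<'E'
from j import *
import pickle
c=pickle.load(open("c4.pkl","rb")); S=lambda a:(np.array(a,float)+.5)*.64-.5
cs,n=np.cos(J[2]),np.sin(J[2]); R=np.array([[cs,n],[-n,cs]])
f=lambda p,z:(ray(c,S(p),z)[:,:2]-J[:2])@R.T
b=f([(346,275)],40)[0]; e=f([(344,102)],37)[0]; d=e-b
print("bolt",b,"end",e,"lever",(-.94-np.arctan2(d[1],d[0]))%6.283)
B=f([(393,171),(547,170),(527,363),(396,363)],37); print(B,B.mean(0), np.arctan2(*(B[2]-B[1])[::-1]))
print("fence top inner",f([(552,82),(532,338)],28))
E
```

```text
bolt [ 24.98732363 -28.12639771] end [-85.21797573 -24.60584494] lever 2.2333418898141106
[[-43.93053541   5.30733282]
 [-43.6159672  105.30289741]
 [ 95.61521242 104.65380925]
 [ 94.79588335   6.01402317]] [25.71614829 55.31951566] -0.004661911660406025
fence top inner [[-96.4238555  105.98522962]
 [ 79.13640395 109.59047163]]
```

```bash
python3 -c "
from rig import r
print(r.sign_off())"
```

```text
the job is handed in; nothing more can be done
None
```

The job is handed in: the block measures within about 1 mm of home against the side fence and end stop, and the cam lever is locked at about 2.2 rad. I used only fingertip pushes, and the bystanders were never touched.

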